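# Hover a replacement carving over its place on a frame

### The job

Turn the black clamp knob of the jig anticlockwise (seen from above) until it stops, which draws back the sliding jaw and frees the carved wooden ornament; lift the ornament higher than the tops of the row of tall blocks, carry it over them to the gilded frame and check its fit: finish while holding it level and still about one centimetre above the bare wooden patch of the rail, centred on the patch, its long side along the rail, not touching. Never let the ornament or the robot touch the frame or the tall blocks, leave everything else where it stands, and do not put the ornament down or let go: the program ends with it in the gripper.

Things in the scene. Friction and masses are not known exactly. Their poses are not given: they have to be found in the camera images.
- holder: Clamping jig, fixed: plywood plate 210 x 100 x 18 mm (x, y, z). Origin: centre of its underside, on the table. Along its own x: knob at -68 mm, then a sliding aluminium jaw 50 mm wide (top 39 mm above the table), then the ornament's nest at +45 mm. Place and yaw vary; jig and frame may swap sides.
- nest (a point): Centre of the nest on the jig's plate, 18 mm above the table; axes as the jig's. At its +x end an aluminium fence (70 mm wide, top 34 mm above the table), at its y sides low guides (top 25 mm above the table). With the clamp shut a lip of the jaw covers 7 mm of the -x end of the ornament's foot, so it cannot be lifted.
- knob (a joint): Angle of the clamp knob, rad, from 0 (clamp shut) to 1.4 (stop, jaw fully back); it starts between 0 and 0.25 and grows as the knob turns anticlockwise seen from above. Each rad draws the jaw back 11 mm. Turning it takes about 0.06 N m and it stays where it is left.
- knob_grip (a point): Point on the knob's vertical axis, 56 mm above the table, in the middle of its upright black grip bar: 46 mm long, 12 mm thick, from 40 to 68 mm above the table, standing on a round disc 44 mm across. This point's x axis runs along the bar (turning with the knob; parallel to the jig's x when the joint reads 0), z up.
- ornament_c (a point): Centre of the loose carved light-wood ornament (30 to 65 g), 22 mm above its underside. Foot 64 (x) x 36 (y) x 12 mm high; on it a central crest 44 (x) x 20 mm (y), sides flat from 12 to 34 mm above the underside, scalloped top up to 44 mm. Both ends alike. x along its length, z up. It starts in the nest, x along the jig's x, underside 18 mm above the table.
- seat (a point): Centre of the bare light-wood patch on top of the gilded frame rail, 76 mm above the table: 76 mm along the rail (x) by 44 mm across it (y). x runs along the rail, z up.
- frame: Gilded (brass-coloured) rail 300 mm long (x), 60 mm wide, on padded wooden blocks 300 x 120 x 60 mm, all fixed. Origin: underside of the blocks, on the table, straight below the patch. Cross ridges up to 85 mm above the table stand 41 to 59 mm either side of the patch centre along x; farther out beaded ribs up to 84 mm and two weights. Place and yaw vary.
- blocks: Row of three tall padded wooden blocks standing between jig and frame, fixed: 360 mm long (x), 70 mm wide (y), 130 mm high in all. Origin: centre of the underside, on the table.
- weight_a: Loose steel weight, cylinder 32 mm across, 35 mm high, on the rail about 115 mm from the patch towards the frame's -x; its top is 109 mm above the table. Origin: centre of its underside. Leave alone.
- weight_b: The same steel weight towards the frame's +x. Leave alone.
- pot: Small loose glass pot, 38 mm across, 35 mm high, standing on the far (+x) part of the row of tall blocks, its top 165 mm above the table. Origin: centre of its underside. Leave alone.
- brush_jar: Loose glass jar 76 mm across, 90 mm high, with brushes up to 210 mm. Origin: centre of its underside. Leave alone.
- glue: Loose white glue bottle 60 mm across, 170 mm high. Origin: centre of its underside. Leave alone.
- tape: Loose yellow tape measure 70 x 36 x 64 mm. Origin: centre of its underside. Leave alone.
- screwdriver: Loose screwdriver about 200 mm long lying flat on the table, crosswise, on the far side. Origin: at its middle, on the table. Leave alone.

How it is judged (in metres and radians):
On the way, in this order (a step that is already met when the one before it is completed fails the run):
1. the clamp knob is turned to its stop while the ornament is still in the jig (value of joint knob above 1.1 rad and z of ornament_c in the frame of holder below 0.055 m), for 0.1 s.
2. the ornament is lifted higher than the tall blocks (height (world z) of ornament_c above 0.155 m and contact force between the fingers and ornament above 0.3 N), for 0.1 s.
At the end, for the whole second after the job is handed in: The gripper holds the ornament still (under 20 mm/s), its underside 3 to 20 mm above the patch, not touching; its centre within 7 mm of the patch centre seen from above, length within 0.12 rad of the rail, tilt under 0.12 rad; the knob past 1.0 rad (horizontal distance between ornament_c and seat below 0.007 m and z of ornament_c in the frame of seat between 0.025 and 0.042 m and angle between the x axis of ornament_c and the x axis of seat, either way round below 0.12 rad and angle between ornament_c's own z axis and vertical below 0.12 rad and linear speed of ornament below 0.02 m/s and contact force between the fingers and ornament above 0.3 N and contact force between ornament and frame below 0.05 N and value of joint knob above 1 rad); the arm keeps its last pose, push and grip.
It fails at once if the ornament is forced out from under the shut clamp (value of joint knob below 0.6 rad and z of ornament_c in the frame of holder above 0.05 m).
It fails at once if the ornament or the robot touches the frame (contact force between any of ornament, the arm, the fingers and frame above 0.5 N).
It fails at once if the ornament or the robot touches the tall blocks (contact force between any of ornament, the arm, the fingers and blocks above 0.5 N).
It fails at once if a bystander is moved more than 15 mm (distance of any of weight_a, weight_b, pot, brush_jar, glue, tape, screwdriver from where it was at the start of the episode above 0.015 m).
It also fails if it takes over 64 s, if anything falls off the work surface, if the arm or the gripper's body presses on something with over 40 N, if the wrist force passes 120 N, or if a joint passes its speed limit or range.

### The arm

A 6-joint arm with a two-finger parallel gripper is mounted at the origin on the work surface. World frame = base frame: x ahead of the robot, y to its left, z up, the work surface at z = 0. Lengths are in mm, angles in rad, forces in N, time in s.
With the tool pointing down it reaches from about 350 to 875 mm from the base axis. Payload 4.2 kg.
Tool frame: the origin (TCP) lies at the very end of the fingers, on their centre line; the grasp point (between the pads) lies 19 mm behind it; z points along the fingers, y is the line along which they close (so a half turn about z gives the same grasp; the last joint's range is limited). The gripper opens to 85 mm and grips with 20 to 120 N. Pads are 22 mm wide; open, the fingers measure 114 mm over their backs; the gripper's body (76 mm by 85 mm) begins 54 mm behind the grasp point. The pads swing forward as they close: fully open they stand 13 mm farther back than shut.
Start: joints at [1.54, 0.385, 0.008, 0, -1.194, -0.259], TCP at [178.568, 598.926, 231.312] pointing down, gripper open.
Joint ranges: [-3.14, 3.14], [-1.21, 2.06], [-1.07, 1.41], [-3.16, 2.05], [-2.99, -0.16], [-3.1, 3.1]. Speed limits (rad/s): [2.79, 2.79, 3.14, 3.14, 3.14, 3.14].

### API

Orientations are given as a unit quaternion [x, y, z, w].
In Python, from bench import arm gives the robot as it stands. The module is installed in compiled form; this text tells all that it offers.
- The arm moves only by the tool drive_tool, never from a script. Its argument "targets" is a list of rows, each a list of 5 numbers: the closure, from -1 (fully open) to 1 (shut), then the shift along the tool's x, y, z in mm, then the turn about the tool's z in degrees. In form: [[grip, tx, ty, tz, roll], ...]. A call has 1 to 12 rows; each row is the pose to reach, as a shift and turn from the pose commanded when the call began, along the tool's axes at that moment; what a row does not reach only later rows make up. A row lasts 1/10 s, in which the tool goes at most 50 mm and 8.59 degrees, less where a joint would pass 70% of its speed; a pose out of reach is approached as far as the arm can. A call with a gripper value outside its range is refused whole. The fingers move at their own pace and stop on an object; the grip force is fixed at half the most. Time passes only in rows, so rows that repeat a pose let the fingers close. It gives the time, the measured TCP pose, the force, the opening and the grip force at its end, in the units of the state.
- arm.read_state(): the state, without advancing time (a new reading comes with each control period).
- arm.get_image(name): name is "scene" or "top"; returns the picture (480x640x3 uint8, blue, green, red); there is no depth.
- arm.camera_params(name): a dict with "fov_y" (degrees; the focal length in pixels is half the picture's height over the tangent of half this angle, whatever the lens; pixels are square), "cx", "cy" (the principal point, pixels), "rvec" (rotation vector, rad) and "tvec" (3), from world to camera coordinates, as OpenCV has them. Camera axes: x right, y down, z forward; pixel columns grow to the right and rows downward; lengths in mm; the calibration is good to about 2 mm. A picture is of the moment at which its call begins. camera_params takes no time and is no camera call.
- arm.job_done(): hands the job in; it is judged then, once.
The state is a dict: "clock": time; "joints": joint angles; "joint_vel": joint speeds; "joint_efforts": joint torques, N m; "position": TCP position; "ee_rot": TCP orientation; "contact_force": force on the tool from outside, world axes, zero at the start; "wrist_torque": the same for the moment, N m; "gripper_width": finger opening in mm; "grasp_force": force on a finger pad.
Only numpy, scipy, OpenCV 4.12 (cv2) and the standard library are available. Lean on these libraries where they do the work, as an engineer would, in place of code of your own. Each camera call takes 0.05 s, during which the arm holds its last target. There are 200 camera calls.

## Working session

There is one attempt and no reset: what is moved stays moved. The work goes in short steps, Python scripts to look and compute and a tool call to move; the robot and the scene stay as the last step left them, time stands still between calls to the robot, and variables do not carry over. Pictures are saved under pics/ and viewed, at most 10 in all, crops included, and the job is handed in when it is done.

Besides the shell and the picture viewer there is one more tool, called after "Call:" by a JSON object that holds its "api" and its "payload", one argument or row to a line. drive_tool: Moves the arm, as the interface text tells. Its arguments: {"type":"object","properties":{"targets":{"type":"array","items":{"type":"array","items":{"type":"number"}}}},"required":["targets"]}

```bash
mkdir -p pics; python3 - <<'E'
from bench import arm
import cv2
print(arm.read_state())
for n in("scene","top"):
    cv2.imwrite(f"pics/{n}0.png",arm.get_image(n)); print(n,arm.camera_params(n))
E
```

```text
{'clock': 0.0, 'joints': array([ 1.53957348e+00,  3.85530801e-01,  6.61174641e-03, -5.03889949e-04,
       -1.19396968e+00, -2.58638456e-01]), 'joint_vel': array([ 0.00040467,  0.0007417 ,  0.00067662,  0.0003187 , -0.00024427,
       -0.00105471]), 'joint_efforts': array([-1.18532738e-03, -3.92288160e+01,  1.88399327e+01,  4.18620184e+00,
       -4.65793230e-03,  2.42641043e-06]), 'position': array([178.42754122, 598.37971345, 230.23087948]), 'ee_rot': array([ 9.89501927e-01, -1.44515702e-01, -1.13953140e-04,  1.06601671e-03]), 'contact_force': array([0.91611507, 0.90575675, 0.33633155]), 'wrist_torque': array([-0.00184335,  0.00388366, -0.0553788 ]), 'grasp_force': 0.0, 'gripper_width': 85.69237317580688}
scene {'fov_y': 46.94473450314169, 'cx': 308.7526612574621, 'cy': 239.7104824393836, 'rvec': array([ 2.10101229,  0.55790556, -0.300491  ]), 'tvec': array([-500.63624952,  -64.34341003, 1727.89397856])}
top {'fov_y': 49.029518311704024, 'cx': 322.1775249718543, 'cy': 236.11688337278596, 'rvec': array([ 2.15609994, -2.17807316,  0.13468877]), 'tvec': array([  -4.1770067 ,  601.83415272, 1561.36947489])}
```

View pics/top0.png

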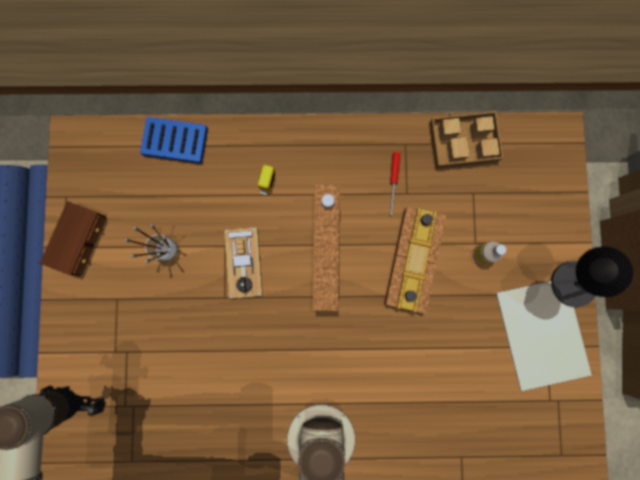

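View pics/scene0.png

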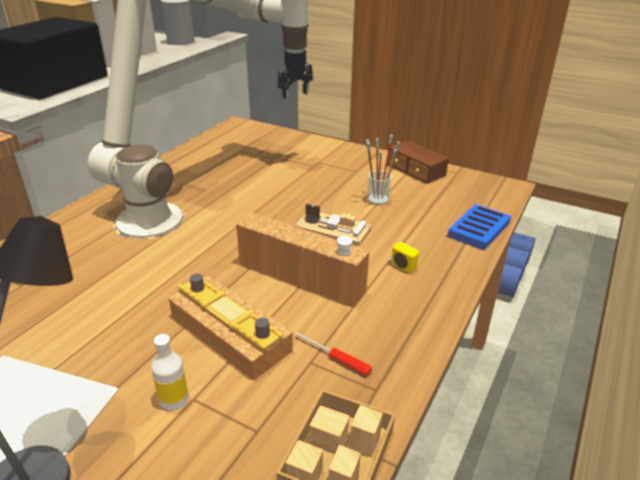

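The top view shows the jig at (242,262) with its knob at (244,284) and ornament near (240,242). The blocks run from (327,185) to (327,312), and the frame patch is at (417,260). I'll enlarge crops to measure these.

```bash
cat > h.py <<'E'
import numpy as np, cv2
from bench import arm
def cam(n):
    p=arm.camera_params(n); f=240/np.tan(np.radians(p['fov_y']/2))
    K=np.array([[f,0,p['cx']],[0,f,p['cy']],[0,0,1]])
    return K,cv2.Rodrigues(p['rvec'])[0],p['tvec']
def toworld(n,uv,z):
    K,R,t=cam(n); d=R.T@np.linalg.inv(K)@np.array([uv[0],uv[1],1.]); c=-R.T@t
    return (c+d*(z-c[2])/d[2])[:2]
def proj(n,P):
    K,R,t=cam(n); return cv2.projectPoints(np.float64(P),R,t,K,None)[0].reshape(-1,2)
def crop(im,u,v,w,h,s): # pixel centre p -> (p-u+.5)*s-.5
    return cv2.resize(im[v:v+h,u:u+w],None,fx=s,fy=s,interpolation=cv2.INTER_CUBIC)
E
python3 - <<'E'
from h import *
im=cv2.imread("pics/top0.png")
a=crop(im,215,220,55,85,7);b=crop(im,380,200,70,120,5)
c=np.zeros((600,760,3),np.uint8);c[:595,:385]=a;c[:600,400:750]=b
cv2.imwrite("pics/c0.png",c)
E
```

```text
(no output)
```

View pics/c0.png

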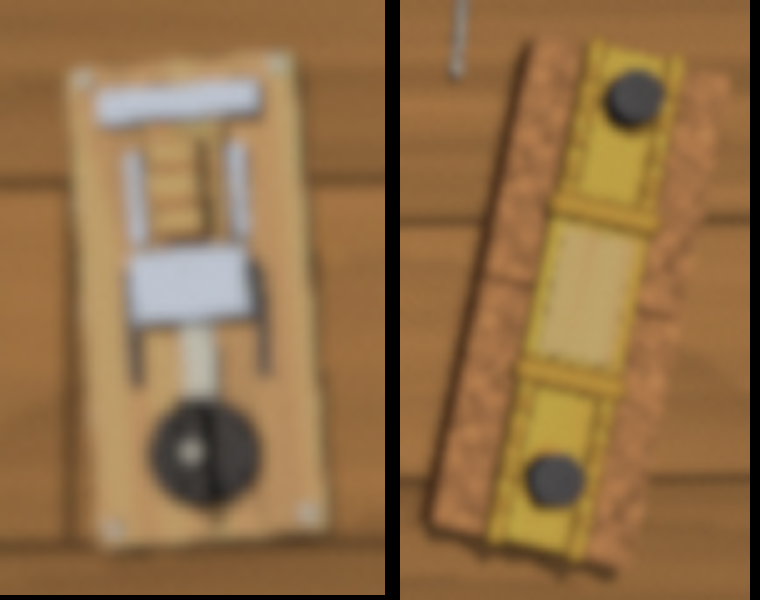

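```bash
python3 - <<'E'
from h import *
from scipy.optimize import least_squares
A=lambda p:((np.array(p)+.5)/7-.5+[215,220]); B=lambda p:((np.array(p)-[400,0]+.5)/5-.5+[380,200])
def fit(model,uv,x0):
    def T(x):
        c,s=np.cos(x[2]),np.sin(x[2]); m=np.array(model,float); return np.c_[x[0]+c*m[:,0]-s*m[:,1],x[1]+s*m[:,0]+c*m[:,1],m[:,2]]
    r=least_squares(lambda x:(proj("top",T(x))-uv).ravel(),x0,x_scale=[100,100,1])
    print(r.x.round(3),r.fun.reshape(-1,2).round(2).tolist());return r.x
jig=fit([[105,50,18],[105,-50,18],[-105,-50,18],[-105,50,18]],np.array([A(p) for p in[(68,68),(293,52),(327,530),(102,548)]]),[500,240,0.])
frm=fit([[150,30,77],[150,-30,77],[-150,-30,77],[-150,30,77]],np.array([B(p) for p in[(592,40),(682,56),(582,558),(490,541)]]),[500,-290,-.1])
for p in[(605,235),(570,362),(560,205),(655,220),(520,372),(620,386)]: print(toworld("top",B(p),84 if p[0] not in(605,570) else 76))
print('knob',toworld("top",A((206,453)),42))
bl=[toworld("top",q,130) for q in[(315,185),(340,185),(314,312),(339,312)]];print(np.round(bl))
print('pot',toworld("top",(328,201),165),'brush',toworld("top",(168,250),90))
J=lambda x,y,z:[jig[0]+np.cos(jig[2])*x-np.sin(jig[2])*y,jig[1]+np.sin(jig[2])*x+np.cos(jig[2])*y,z]
F=lambda x,y,z:[frm[0]+np.cos(frm[2])*x-np.sin(frm[2])*y,frm[1]+np.sin(frm[2])*x+np.cos(frm[2])*y,z]
print('knob',J(-68,0,56),'nest',J(45,0,18))
im=arm.get_image("scene")
big=crop(im,160,190,220,165,3.6)
pts=[J(105,50,18),J(105,-50,18),J(-105,-50,18),J(-105,50,18),J(-68,0,68),J(45,0,62)]+[F(a*38,b*22,76) for a,b in((1,1),(1,-1),(-1,-1),(-1,1))]+[F(a*150,b*60,60) for a,b in((1,1),(1,-1),(-1,-1),(-1,1))]
for q in proj("scene",pts): cv2.circle(big,tuple(int(round(v)) for v in (q-[160,190]+.5)*3.6-.5),3,(255,0,255),-1)
cv2.imwrite("pics/s1.png",big)
E
```

```text
[5.26413e+02 2.31956e+02 7.50000e-02] [[-0.17, 0.07], [0.29, -0.37], [0.41, -0.0], [-0.53, 0.28]]
[ 5.27015e+02 -2.88036e+02 -2.28000e-01] [[-1.05, -0.12], [0.71, 1.0], [1.06, 0.12], [-0.73, -0.96]]
[ 563.06306158 -299.98684371]
[ 488.42457368 -277.0091878 ]
[ 580.28726561 -272.4669843 ]
[ 570.88304923 -328.11891022]
[ 482.54152578 -246.13969752]
[ 473.78940428 -304.33023128]
knob [458.53771807 224.50523967]
[[739.  10.]
 [739. -62.]
 [377.  16.]
 [376. -54.]]
pot [685.74862047 -26.30069947] brush [559.04201792 439.3009825 ]
knob [np.float64(458.60433312064845), np.float64(226.85755142597924), 56] nest [np.float64(571.2862777008315), np.float64(235.32982181994893), 18]
```

View pics/s1.png

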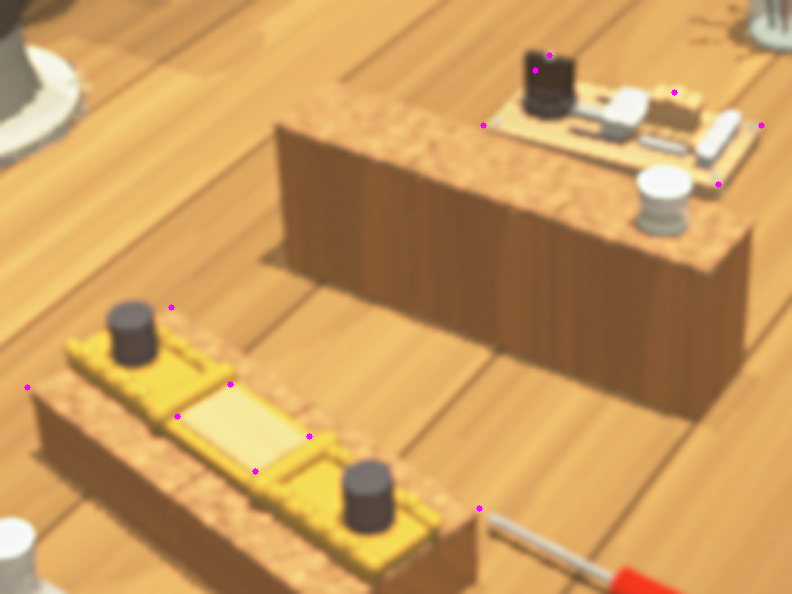

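The overlay agrees to about 1 px: knob top at (549,55), jig corners match. The patch is a little off, so I'll refit it from colour in both views.

```bash
python3 - <<'E'
from h import *
out=[]
for n in("top","scene"):
    im=arm.get_image(n)
    x0,y0,s=430,-370,4. # rectified: u=(x-x0)*s, v=(y-y0)*s at z=76
    src=np.float32([[0,0],[200,0],[200,160],[0,160]])
    uv=proj(n,[[x0+a,y0+b,76] for a,b in src])
    H=cv2.getPerspectiveTransform(np.float32(uv),src*4)
    w=cv2.warpPerspective(im,H,(800,640),flags=cv2.INTER_CUBIC)
    hsv=cv2.cvtColor(w,cv2.COLOR_BGR2HSV)
    c=hsv[(280-10)*1:300,380:400].reshape(-1,3).mean(0)
    lab=cv2.cvtColor(w,cv2.COLOR_BGR2LAB).astype(float); ref=np.median(lab[270:310,360:420].reshape(-1,3),0)
    m=((abs(lab[...,1:]-ref[1:]).max(-1)<10)&(abs(lab[...,0]-ref[0])<35)).astype(np.uint8)*255
    m=cv2.morphologyEx(m,cv2.MORPH_OPEN,np.ones((25,25)))
    _,L,st,ce=cv2.connectedComponentsWithStats(m); k=L[290,390]
    cnt=max(cv2.findContours((L==k).astype(np.uint8),0,2)[0],key=cv2.contourArea)
    r=cv2.minAreaRect(cnt); print(n,ref,x0+r[0][0]/4,y0+r[0][1]/4,np.array(r[1])/4,r[2], 'centroid',x0+ce[k][0]/4,y0+ce[k][1]/4)
    cv2.drawContours(w,[cnt],-1,(255,0,255),1); out.append(cv2.resize(w,(400,320)))
cv2.imwrite("pics/r.png",np.hstack(out))
E
```

```text
top [174. 130. 161.] 527.1691436767578 -288.1985321044922 [49.05282974 85.19063568] 75.96376037597656 centroid 526.9571859353664 -287.97072306391834
scene [235. 121. 166.] 527.7392120361328 -289.48240661621094 [43.63101959 76.53660583] 76.50426483154297 centroid 528.002144308546 -289.39342933062403
```

View pics/r.png

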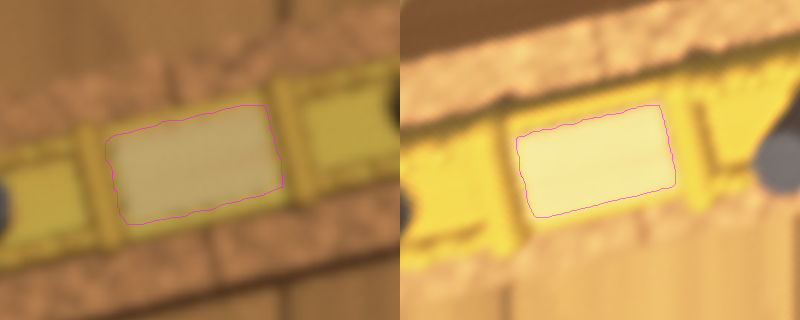

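Call:
{"api": "drive_tool", "payload": {
  "targets": [
    [-1,0,0,-20,8],
    [-1,0,0,-20,16],
    [-1,0,0,-20,24],
    [-1,0,0,-20,32],
    [-1,0,0,-20,40],
    [-1,0,0,-20,48],
    [-1,0,0,-20,56],
    [-1,0,0,-20,64],
    [-1,0,0,-20,72]
  ]
}}

```text
clock: 1.15
position: [178.5, 598.8, 251.1]
ee_rot: [0.714, -0.7, 0.0, 0.0]
contact_force: [0.3, 0.4, -0.7]
gripper_width: 85.4
grasp_force: 0.0
```

Both rectified views show a clean patch outline, centred at about (527.4, -288.8) with its long axis at about -0.24 rad. Next I go above the knob.

```bash
cat >> h.py <<'E'
def to(x,y,z,deg):
    s=arm.read_state(); q=s['ee_rot']; th=2*np.arctan2(q[1],q[0]); p=s['position']
    d=np.array([x,y])-p[:2]; c,sn=np.cos(th),np.sin(th)
    r=(np.degrees(th)-deg+180)%360-180
    print('pos',p.round(1),'th',np.degrees(th).round(1),'tilt',q[2:].round(4),'shift',(d@[c,sn]).round(1),(d@[sn,-c]).round(1),(p[2]-z).round(1),'roll',r.round(1),'j',s['joints'].round(2),'w',s['gripper_width'],'F',s['contact_force'].round(1),s['wrist_torque'].round(2),s['grasp_force'])
E
python3 -c "
from h import *
to(458.5,226,120,-168.5)"
```

```text
pos [178.5 598.8 251.1] th -88.9 tilt [0.0001 0.0002] shift 377.9 -273.0 131.1 roll 79.6 j [ 1.54  0.37  0.04 -0.   -1.24 -1.52] w 85.40242400277101 F [ 0.3  0.4 -0.7] [ 0.03 -0.04 -0.01] 0.0
```

Call:
{"api": "drive_tool", "payload": {
  "targets": [
    [-1,38,-27,0,8],
    [-1,76,-54,0,16],
    [-1,114,-81,0,24],
    [-1,152,-108,0,32],
    [-1,190,-135,0,40],
    [-1,228,-162,0,48],
    [-1,266,-189,0,56],
    [-1,304,-216,0,64],
    [-1,342,-245,20,72],
    [-0.3,378,-273,50,79.6],
    [-0.3,378,-273,90,79.6],
    [-0.3,378,-273,111,79.6]
  ]
}}

```text
clock: 2.35
position: [459.9, 224.8, 137.1]
ee_rot: [-0.101, 0.995, -0.001, -0.002]
contact_force: [-0.6, 0.7, 0.5]
gripper_width: 55.6
grasp_force: 0.0
```

Call:
{"api": "drive_tool", "payload": {
  "targets": [
    [-0.3,0,0,0,0],
    [-0.3,0,0,0,0],
    [-0.3,0,0,0,0]
  ]
}}

```text
clock: 2.65
position: [461.6, 228.8, 142.1]
ee_rot: [-0.103, 0.995, 0.001, 0.002]
contact_force: [0.4, 0.4, 0.5]
gripper_width: 55.6
grasp_force: 0.0
```

```bash
python3 - <<'E'
from h import *
to(458.5,226,45,-168.5)
a=crop(arm.get_image("scene"),260,160,110,110,5);b=crop(arm.get_image("top"),215,220,48,85,6.47)
c=np.zeros((550,790,3),np.uint8);c[:,:550]=a;b=b[:550,:240];c[:b.shape[0],550:550+b.shape[1]]=b
cv2.imwrite("pics/k1.png",c)
E
```

```text
pos [461.6 228.8 142.1] th 191.9 tilt [0.0009 0.0016] shift 3.6 -2.1 97.1 roll 0.4 j [ 0.78  0.29 -0.39  0.   -0.89 -2.14] w 55.57880128820608 F [0.4 0.4 0.5] [0.01 0.02 0.03] 0.0
```

View pics/k1.png

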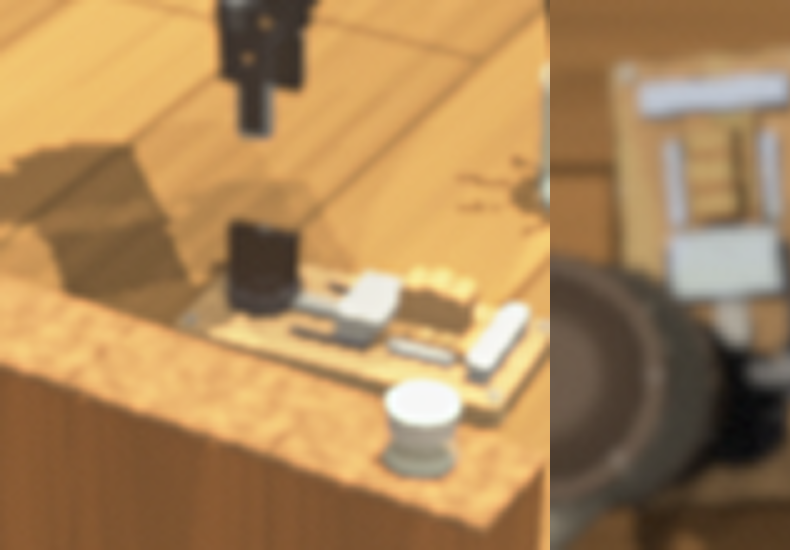

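The finger tips hang right above the knob's bar (tips at (255,135), bar at (264,225)), so I descend and close.

Call:
{"api": "drive_tool", "payload": {
  "targets": [
    [-0.3,2,-1,40,0],
    [-0.3,2,-1,75,0],
    [-0.3,2,-1,95,0],
    [-0.3,2,-1,95,0],
    [-0.3,2,-1,95,0],
    [-0.3,2,-1,95,0]
  ]
}}

```text
clock: 3.35
position: [460.0, 227.4, 47.1]
ee_rot: [-0.103, 0.995, 0.001, 0.002]
contact_force: [0.1, 0.0, 0.9]
gripper_width: 55.5
grasp_force: 0.0
```

```bash
python3 -c "
from h import *
to(458.5,226,45,-168.5)"
```

```text
pos [460.  227.4  47.1] th 191.8 tilt [0.0011 0.0016] shift 1.8 -1.1 2.1 roll 0.3 j [ 0.78  0.41 -0.5   0.   -0.66 -2.14] w 55.4769554263089 F [0.1 0.  0.9] [-0.03  0.03 -0.03] 0.0
```

Call:
{"api": "drive_tool", "payload": {
  "targets": [
    [0.3,1,-1,0,0],
    [0.6,1,-1,0,0],
    [1,1,-1,0,0],
    [1,1,-1,0,0],
    [1,1,-1,0,0],
    [1,1,-1,0,0],
    [1,1,-1,0,0],
    [1,1,-1,0,0]
  ]
}}

```text
clock: 4.15
position: [457.9, 227.1, 46.4]
ee_rot: [-0.103, 0.995, 0.002, 0.001]
contact_force: [-6.9, 6.6, 5.3]
gripper_width: 10.9
grasp_force: 60.2
```

```bash
python3 -c "
from h import *
to(458.5,226,45,-168.5)"
```

```text
pos [457.9 227.1  46.4] th 191.8 tilt [0.0015 0.0007] shift -0.4 -1.2 1.4 roll 0.3 j [ 0.78  0.41 -0.5  -0.   -0.66 -2.14] w 10.921323414798739 F [-6.9  6.6  5.3] [ 1.83  1.97 -0.03] 60.19388437271118
```

The bar is gripped. Now turn it anticlockwise, which is negative roll.

Call:
{"api": "drive_tool", "payload": {
  "targets": [
    [1,0,0,0,-5],
    [1,0,0,0,-12],
    [1,0,0,0,-19],
    [1,0,0,0,-26],
    [1,0,0,0,-33],
    [1,0,0,0,-40],
    [1,0,0,0,-47],
    [1,0,0,0,-54],
    [1,0,0,0,-61],
    [1,0,0,0,-67],
    [1,0,0,0,-72],
    [1,0,0,0,-74]
  ]
}}

```text
clock: 5.35
position: [457.8, 227.3, 46.4]
ee_rot: [-0.681, 0.732, 0.001, 0.002]
contact_force: [-7.3, 6.8, 6.9]
gripper_width: 10.5
grasp_force: 60.9
```

Call:
{"api": "drive_tool", "payload": {
  "targets": [
    [1,0,0,0,0],
    [1,0,0,0,0]
  ]
}}

```text
clock: 5.55
position: [457.8, 227.3, 46.4]
ee_rot: [-0.68, 0.733, 0.001, 0.002]
contact_force: [-8.2, 7.3, 6.2]
gripper_width: 10.7
grasp_force: 60.5
```

```bash
python3 -c "
from h import *
to(458.5,226,45,-94)"
```

```text
pos [457.8 227.3  46.4] th 265.7 tilt [0.0011 0.0017] shift 1.2 -0.8 1.4 roll -0.3 j [ 0.78  0.41 -0.5  -0.   -0.66 -0.85] w 10.698571615031879 F [-8.2  7.3  6.2] [ 2.23  2.3  -0.34] 60.53886115550995
```

A moment of 0.34 N m against a bar angle of about 1.42 rad means the knob is at its stop. Release, rise, and move over the ornament.

Call:
{"api": "drive_tool", "payload": {
  "targets": [
    [0.2,0,0,0,0],
    [-0.3,0,0,0,0],
    [-0.3,0,0,0,0],
    [-0.3,0,0,0,0],
    [-0.3,0,0,-20,0],
    [-0.3,0,0,-50,0],
    [-0.3,0,0,-65,0],
    [-0.3,0,0,-65,0]
  ]
}}

```text
clock: 6.35
position: [459.5, 225.9, 112.5]
ee_rot: [-0.681, 0.733, -0.0, 0.003]
contact_force: [0.7, -0.3, -0.3]
gripper_width: 55.3
grasp_force: 0.0
```

```bash
python3 -c "
from h import *
to(571.3,235.3,80,-175.7)"
```

```text
pos [459.5 225.9 112.5] th 265.8 tilt [-0.0002  0.0026] shift -17.5 -110.8 32.5 roll 81.5 j [ 0.77  0.32 -0.43  0.   -0.82 -0.85] w 55.30695625371638 F [ 0.7 -0.3 -0.3] [-0.01  0.04  0.  ] 0.0
```

Call:
{"api": "drive_tool", "payload": {
  "targets": [
    [-0.3,-2,-11,0,8],
    [-0.3,-4,-22,0,16],
    [-0.3,-6,-36,0,24],
    [-0.3,-8,-50,0,32],
    [-0.3,-10,-64,0,40],
    [-0.3,-12,-78,0,48],
    [-0.3,-14,-90,0,56],
    [-0.3,-16,-100,0,64],
    [-0.3,-17.5,-108,0,72],
    [-0.3,-17.5,-111,5,80],
    [-0.3,-17.5,-111,20,81.5],
    [-0.3,-17.5,-111,25,81.5]
  ]
}}

```text
clock: 7.55
position: [568.8, 233.3, 82.3]
ee_rot: [-0.037, 0.999, -0.001, -0.002]
contact_force: [0.6, 0.3, 0.1]
gripper_width: 55.4
grasp_force: 0.0
```

Call:
{"api": "drive_tool", "payload": {
  "targets": [
    [-0.3,0,0,0,0],
    [-0.3,0,0,0,0],
    [-0.3,0,0,0,0]
  ]
}}

```text
clock: 7.85
position: [570.4, 234.6, 85.8]
ee_rot: [-0.038, 0.999, 0.0, 0.0]
contact_force: [0.6, -0.2, 0.5]
gripper_width: 55.4
grasp_force: 0.0
```

```bash
python3 - <<'E'
from h import *
to(571.3,235.3,34,-175.7)
a=crop(arm.get_image("scene"),290,160,110,100,5);b=crop(arm.get_image("top"),215,220,48,85,6)
c=np.zeros((510,790,3),np.uint8);c[:500,:550]=a;b=b[:510,:240];c[:b.shape[0],550:550+b.shape[1]]=b
cv2.imwrite("pics/k2.png",c)
E
```

```text
pos [570.4 234.6  85.8] th 184.3 tilt [0.0002 0.0004] shift -0.9 0.6 51.8 roll 0.0 j [ 0.65  0.5  -0.2   0.   -0.87 -2.15] w 55.38057697267962 F [ 0.6 -0.2  0.5] [-0.05  0.04  0.02] 0.0
```

View pics/k2.png

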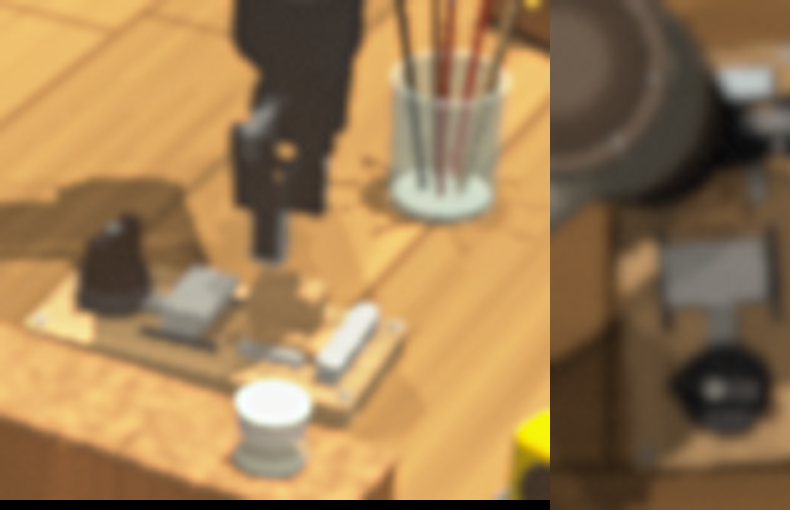

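The knob is turned and the jaw at (200,295) is drawn back. The fingers are above the ornament at (285,300), so I descend and grip.

Call:
{"api": "drive_tool", "payload": {
  "targets": [
    [-0.3,-1,0.5,25,0],
    [-0.3,-1,0.5,42,0],
    [-0.3,-1,0.5,52,0],
    [-0.3,-1,0.5,52,0],
    [0,-1,0.5,52,0],
    [0.3,-1,0.5,52,0],
    [0.6,-1,0.5,52,0],
    [1,-1,0.5,52,0],
    [1,-1,0.5,52,0],
    [1,-1,0.5,52,0],
    [1,-1,0.5,52,0],
    [1,-1,0.5,52,0]
  ]
}}

```text
clock: 9.15
position: [571.8, 235.5, 34.6]
ee_rot: [-0.038, 0.999, 0.0, 0.001]
contact_force: [-1.1, -0.3, 5.5]
gripper_width: 18.8
grasp_force: 60.5
```

```bash
python3 -c "
from h import *
to(571.3,235.3,34,-175.7)"
```

```text
pos [571.8 235.5  34.6] th 184.3 tilt [0.0005 0.001 ] shift 0.5 -0.2 0.6 roll 0.0 j [ 0.65  0.57 -0.24  0.   -0.76 -2.15] w 18.77116509974522 F [-1.1 -0.3  5.5] [0.1  0.23 0.  ] 60.531949611904565
```

Gripped at 18.8 mm with 60 N. Lift straight up.

Call:
{"api": "drive_tool", "payload": {
  "targets": [
    [1,0,0,-5,0],
    [1,0,0,-15,0],
    [1,0,0,-35,0],
    [1,0,0,-60,0],
    [1,0,0,-90,0],
    [1,0,0,-120,0],
    [1,0,0,-150,0],
    [1,0,0,-170,0],
    [1,0,0,-180,0],
    [1,0,0,-180,0],
    [1,0,0,-180,0],
    [1,0,0,-180,0]
  ]
}}

```text
clock: 10.35
position: [570.3, 234.6, 211.5]
ee_rot: [-0.037, 0.999, -0.001, -0.002]
contact_force: [-0.3, 0.1, -0.6]
gripper_width: 18.7
grasp_force: 59.9
```

```bash
python3 -c "
from h import *
to(527.4,-288.8,130,-193.6)"
```

```text
pos [570.3 234.6 211.5] th 184.3 tilt [-0.0008 -0.0015] shift 81.9 -518.7 81.5 roll 17.9 j [ 0.65  0.39 -0.04 -0.   -1.15 -2.15] w 18.719662233786334 F [-0.3  0.1 -0.6] [-0.03  0.05 -0.03] 59.85613116645254
```

Call:
{"api": "drive_tool", "payload": {
  "targets": [
    [1,2,-12,0,0],
    [1,5,-32,0,2],
    [1,9,-60,0,4],
    [1,14,-92,0,6],
    [1,20,-126,0,8],
    [1,26,-160,0,10],
    [1,31,-196,0,12],
    [1,37,-232,0,14],
    [1,42,-268,0,16],
    [1,48,-304,0,17.9],
    [1,54,-340,0,17.9],
    [1,59,-376,0,17.9]
  ]
}}

```text
clock: 11.55
position: [538.8, -147.0, 213.2]
ee_rot: [0.12, 0.993, -0.0, -0.0]
contact_force: [0.8, -0.0, 0.5]
gripper_width: 19.2
grasp_force: 59.8
```

```bash
python3 -c "
from h import *
to(527.4,-288.8,130,-193.6)"
```

```text
pos [ 538.8 -147.   213.2] th 166.3 tilt [-0.0001 -0.0003] shift -22.6 -140.4 83.2 roll -0.1 j [ 0.02  0.29 -0.19  0.   -1.1  -1.83] w 19.181929936294093 F [ 0.8 -0.   0.5] [-0.06 -0.1  -0.01] 59.77180505928118
```

Call:
{"api": "drive_tool", "payload": {
  "targets": [
    [1,-5,-32,0,0],
    [1,-10,-62,0,0],
    [1,-15,-90,0,0],
    [1,-18,-115,0,0],
    [1,-21,-132,0,0],
    [1,-22.5,-140,0,0],
    [1,-22.5,-140,0,0],
    [1,-22.5,-140,20,0],
    [1,-22.5,-140,50,0],
    [1,-22.5,-140,70,0],
    [1,-22.5,-140,75,0],
    [1,-22.5,-140,75,0]
  ]
}}

```text
clock: 12.75
position: [529.4, -285.0, 137.9]
ee_rot: [0.118, 0.993, 0.0, -0.001]
contact_force: [0.9, 0.4, 0.5]
gripper_width: 19.1
grasp_force: 59.8
```

Call:
{"api": "drive_tool", "payload": {
  "targets": [
    [1,0,0,0,0],
    [1,0,0,0,0],
    [1,0,0,0,0]
  ]
}}

```text
clock: 13.05
position: [530.0, -285.8, 139.5]
ee_rot: [0.118, 0.993, -0.0, 0.001]
contact_force: [-0.5, 0.5, -0.9]
gripper_width: 18.9
grasp_force: 59.8
```

```bash
python3 - <<'E'
from h import *
to(527.4,-288.8,103,-193.6)
s=arm.get_image("scene");cv2.imwrite("pics/f_raw.png",s)
a=crop(s,160,230,110,110,5);b=crop(arm.get_image("top"),385,215,50,110,5)
c=np.zeros((550,800,3),np.uint8);c[:,:550]=a;c[:,550:]=b
cv2.imwrite("pics/f1.png",c)
E
```

```text
pos [ 530.  -285.8  139.5] th 166.4 tilt [-0.0002  0.0011] shift 1.8 -3.5 36.5 roll 0.0 j [-0.23  0.42 -0.18  0.   -0.97 -1.58] w 18.915850711957777 F [-0.5  0.5 -0.9] [ 0.05 -0.01 -0.03] 59.7787191226962
```

View pics/f1.png

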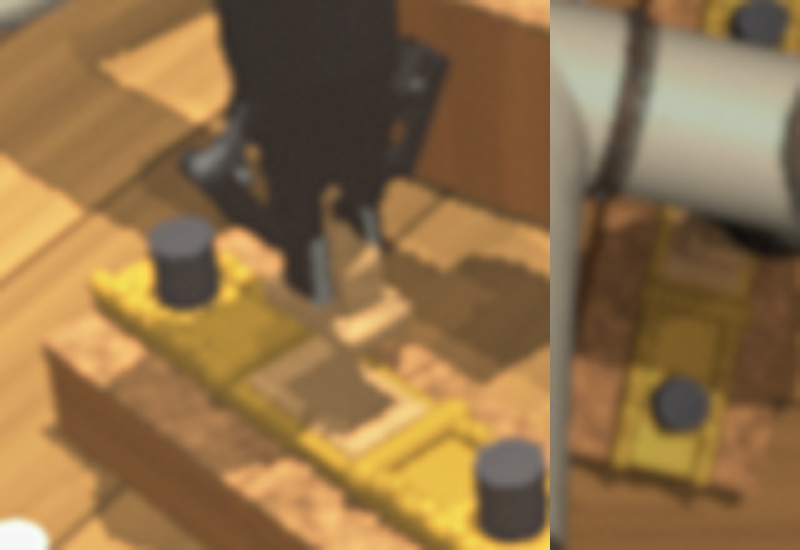

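The scene shows the ornament hanging level over the patch, foot corner near (335,345), patch below. I lower it part way, then compare the foot outline with the patch.

Call:
{"api": "drive_tool", "payload": {
  "targets": [
    [1,1.8,-3.5,10,0],
    [1,1.8,-3.5,20,0],
    [1,1.8,-3.5,28,0],
    [1,1.8,-3.5,33,0],
    [1,1.8,-3.5,35,0],
    [1,1.8,-3.5,35,0],
    [1,1.8,-3.5,35,0],
    [1,1.8,-3.5,35,0],
    [1,1.8,-3.5,35,0],
    [1,1.8,-3.5,35,0]
  ]
}}

```text
clock: 14.15
position: [526.9, -288.7, 103.6]
ee_rot: [0.118, 0.993, -0.0, 0.0]
contact_force: [-0.4, -0.4, 0.2]
gripper_width: 19.1
grasp_force: 59.8
```

```bash
python3 - <<'E'
from h import *
to(527.4,-288.8,103.6,-193.6)
st=arm.read_state();p=st['position']
s=arm.get_image("scene");a=crop(s,190,260,75,75,8);raw=a.copy()
def R(x,y,yaw,hx,hy,z):
    c,n=np.cos(yaw),np.sin(yaw); return [[x+c*i*hx-n*j*hy,y+n*i*hx+c*j*hy,z] for i,j in((1,1),(1,-1),(-1,-1),(-1,1))]
for P,col in((R(527.4,-288.8,-.238,38,22,76),(255,0,0)),(R(p[0],p[1],-.238,32,18,p[2]-16.6),(255,0,255)),(R(p[0],p[1],-.238,32,18,p[2]-4.6),(0,255,0))):
    q=(proj("scene",P)-[190,260]+.5)*8-.5; cv2.polylines(a,[np.int32(q.round())],True,col,1)
cv2.imwrite("pics/f2.png",cv2.resize(np.hstack([raw[:,:],a]),(800,400),interpolation=cv2.INTER_AREA))
E
```

```text
pos [ 526.9 -288.7  103.6] th 166.4 tilt [-0.      0.0002] shift -0.5 0.0 -0.0 roll -0.0 j [-0.23  0.46 -0.22  0.   -0.89 -1.58] w 19.133771445529142 F [-0.4 -0.4  0.2] [-0.05  0.03 -0.03] 59.77137578447582
```

View pics/f2.png

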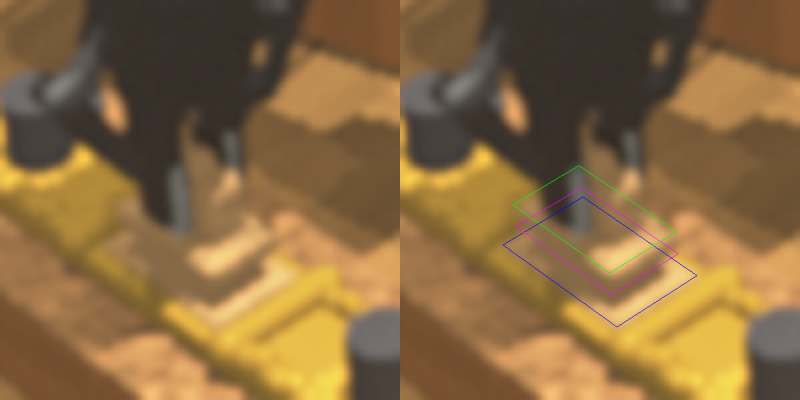

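The foot outline looks a few mm off toward -x. My last view is a strong enlargement of the foot and patch corners.

```bash
python3 - <<'E'
from h import *
p=arm.read_state()['position'];print(p)
s=np.mean([arm.get_image("scene").astype(np.float32) for _ in range(4)],0)
a=crop(np.clip(s,0,255).astype(np.uint8),207,286,52,38,15)
lab=cv2.cvtColor(a,cv2.COLOR_BGR2LAB);lab[...,0]=cv2.createCLAHE(3,(3,3)).apply(lab[...,0]);a=cv2.cvtColor(lab,cv2.COLOR_LAB2BGR)
cv2.imwrite("pics/f3.png",a)
def R(x,y,yaw,hx,hy,z):
    c,n=np.cos(yaw),np.sin(yaw); return [[x+c*i*hx-n*j*hy,y+n*i*hx+c*j*hy,z] for i,j in((1,1),(1,-1),(-1,-1),(-1,1))]
for k,P in (('patch',R(527.4,-288.8,-.238,38,22,76)),('bot',R(p[0],p[1],-.238,32,18,p[2]-16.6)),('foottop',R(p[0],p[1],-.238,32,18,p[2]-4.6)),('crest',R(p[0],p[1],-.238,22,10,p[2]-4.6)),('1mm x,y,z',[[500,-300,90],[510,-300,90],[500,-290,90],[500,-300,100]])):
    print(k,((proj("scene",P)-[207,286]+.5)*15-.5).round().tolist())
E
```

```text
[ 526.88798421 -288.71110097  103.50392189]
patch [[580.0, 385.0], [355.0, 529.0], [34.0, 298.0], [259.0, 164.0]]
bot [[527.0, 323.0], [341.0, 440.0], [70.0, 247.0], [255.0, 137.0]]
foottop [[521.0, 262.0], [335.0, 378.0], [62.0, 186.0], [248.0, 77.0]]
crest [[437.0, 258.0], [333.0, 321.0], [146.0, 190.0], [249.0, 129.0]]
1mm x,y,z [[107.0, 254.0], [160.0, 275.0], [148.0, 217.0], [101.0, 203.0]]
```

View pics/f3.png

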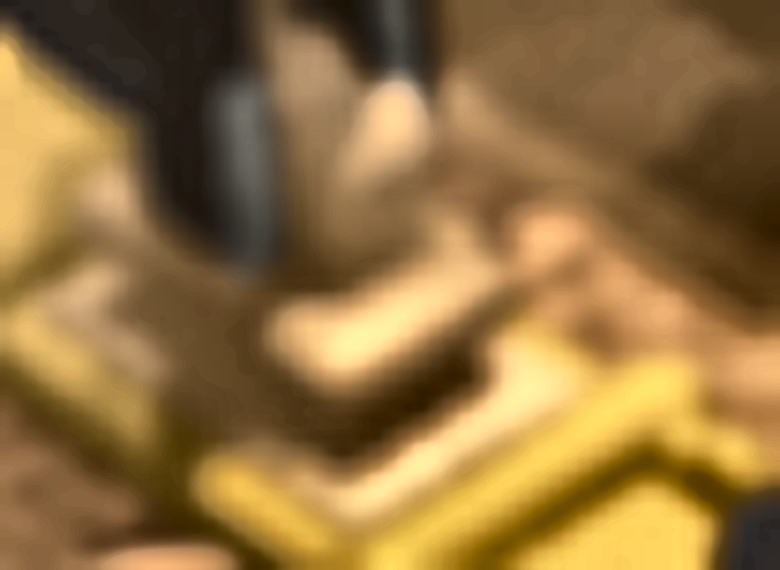

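The foot's top edge at (340,385)–(510,270) is within about 10 px of the prediction. The patch edge at (345,515)–(580,375) is about 2 mm at most from its estimate. A clear gap is visible under the foot, so everything is within tolerance and I hand in.

```bash
python3 -c "
from h import *
to(527.4,-288.8,103.6,-193.6)
print(arm.job_done())"
```

```text
pos [ 526.8 -288.7  103.4] th 166.4 tilt [-0.      0.0001] shift -0.6 0.0 -0.2 roll -0.0 j [-0.23  0.46 -0.22  0.   -0.89 -1.58] w 19.118746486348012 F [-0.3 -0.3  0.2] [-0.02 -0.01 -0.  ] 59.77200494147837
the job is handed in; nothing more can be done
None
```

I turned the knob to its stop, lifted the ornament over the tall blocks and handed the job in with it held still about 1 cm above the patch, centred to within about 2 mm by my estimate; no pass or fail result came back.

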